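Shut and lock the insect containment box under the microscope

TASK

Push the sliding clear guard of the insect box fully shut, under the microscope head, until its spring catch clicks behind the bar. Then turn the key about a quarter turn counter-clockwise, which drives the bolt out behind the guard, turn it back to where it started, the only position where it comes out, pull it out and leave it lying in the shallow steel tray. Leave the other things on the bench where they are.

Things in the scene. Friction and masses are not known exactly. Their poses are not given: they have to be found in the camera images.
- chamber: White insect box fixed to the bench, 320 x 210 mm, 85 mm high. Origin on the bench top under the middle of the guard's tab when the guard is shut; x = the guard's closing direction (roughly away from the robot), z up. Box from x = -165 to 155, y = -105 to 105 mm; guard rails along both sides rise to z = 97 mm. The lock is on its -y side, the microscope's column on its +y side (y = 290 to 430 mm).
- guard (a joint): Opening of the guard in m: 0 = against its stop, up to 0.125 = open. It slides with about 2 N of friction and stays where it is left; passing the catch, in the last 25 mm, takes about 10 N more; it has caught below 0.003.
- head (a point): Centre of the microscope head's underside, 270 mm above the bench, at chamber x = 42, y = 0 mm. The head is a cylinder of 55 mm radius, 130 mm high, on a boom that runs to +y. It overhangs the tab of the shut guard, where a tool pointing straight down strikes it: lean the tool back towards the robot by 25 to 45 degrees, its tip leading.
- tab (a point): Middle of the robot-facing (chamber -x) face of the guard's upright aluminium tab: 70 mm wide along y, 10 mm thick, top edge 20 mm above and foot 20 mm below this point. The guard's clear panel (150 mm wide) runs from the tab's foot 110 mm towards +x. Moves with the guard; when shut at chamber x = -5, y = 0, z = 114 mm. Axes as the chamber's.
- catch (a joint): Lift of the spring catch on the bridge at the far end of the box, in m: 0 = down (its rest, and again once it has clicked behind the guard's bar), up to about 0.006 while the bar passes under it.
- bolt (a joint): How far the lock's steel bolt has been driven out in m: 0 = withdrawn, about 0.022 after a full quarter turn. It moves along the chamber's +y, behind the shut guard's panel, and stays where it is pushed; with the guard open the panel stops it. The key pushes it out but does not draw it back.
- cylinder (a joint): Angle of the lock's brass cylinder in rad: 0 = as at the start, where the key can come out; grows counter-clockwise seen from above, stop at 1.6. It follows the key with about 0.1 rad of play either way, has 0.04 N m friction and no spring. At 1.1 the bolt is well out. Above about 0.25 a slotted cover keeps the key in.
- keyhole (a point): Middle of the key slot (18 mm along the chamber's x, 8 mm along y) in the top of the lock's steel cover, 102 mm above the bench, on the cylinder's vertical axis. Cover 56 x 60 mm. It is at chamber x = -33, y = -130 mm.
- key: Loose key, 71 mm, upright in the lock at the start, axes then the chamber's, origin 73 mm above the bench. Origin: middle of the blade's lower end, z towards the head. Blade 14 (x) x 4.5 (y) x 22 mm (its end a 4 mm point at x = 4.5: it cannot stand alone), 5 mm neck, black head 28 (x) x 9 (y) x 28 mm, from 43 to 71 mm along z. The blade ends 29 mm below the top of the lock's cover: lift 35 mm or more to clear it.
- key_grip (a point): Point on the key's axis in the middle of its head, 58 mm above the blade's end; grasp here from above across the 9 mm thickness. At the start 131 mm above the bench, 29 mm above the lock's cover.
- key_mid (a point): Middle of the key, on its axis 36 mm from the blade's end.
- tray: Shallow open steel tray fixed to the bench right of the box, 150 mm (x) x 120 mm (y), 14 mm high, walls and floor about 4 mm. Origin: centre of its underside, on the bench. Empty.
- dish: Lidded glass dish, 92 mm across, 17 mm high. A bystander: leave it where it is. Origin: centre of its underside.
- eraser: Rubber eraser 45 x 20 x 12 mm. A bystander: leave it where it is. Origin: centre of its underside.
- pencil: Yellow pencil, 150 mm long, 8 mm thick, along its x. A bystander: leave it where it is. Origin: centre of its underside.
- forceps: Steel forceps lying flat, 115 mm along its x, 6 mm high. A bystander: leave it where it is. Origin: centre of its underside.
- jar: Amber glass jar with lid, 60 mm across, 75 mm high. A bystander: leave it where it is. Origin: centre of its underside.
- slidebox: Wooden slide box 90 x 80 x 35 mm. A bystander: leave it where it is. Origin: centre of its underside.
Things that resemble listed ones, but are neither listed nor needed, are in the scene too. Several things have the shape of the tray; the one meant has the colours described above.

How it is judged:
On the way, in this order (a step that is already met when the one before it is completed fails the run):
1. the guard is shut and its catch has clicked (value of joint guard below 0.005 m and value of joint catch below 0.0025 m), for 0.2 s.
2. the key has been turned and the bolt driven out (all of step 1 and value of joint bolt above 0.012 m), for 0.1 s.
3. the key has been turned back and pulled out of the lock (value of joint cylinder below 0.35 rad and z of key in the frame of chamber above 0.103 m), for 0.1 s.
At the end, for the whole second after the job is handed in: The guard is open by less than 5 mm with its catch down (within 2.5 mm), the bolt is out by more than 12 mm, the cylinder is within 0.35 rad of its starting position, and the key lies at rest in the tray, its middle within the tray and less than 30 mm above the bench (all of step 2 and value of joint cylinder below 0.35 rad and x of key_mid in the frame of tray between -0.073 and 0.073 m and y of key_mid in the frame of tray between -0.058 and 0.058 m and height (world z) of key_mid below 0.03 m and linear speed of key below 0.02 m/s and contact force between key and tray above 0.02 N); the robot touches nothing.
It fails at once if the dish, eraser, pencil, forceps, jar or slide box is moved by more than 30 mm (distance of any of dish, eraser, pencil, forceps, jar, slidebox from where it was at the start of the episode above 0.03 m).
It also fails if it takes over 64 s, if anything falls off the work surface, if the arm or the gripper's body presses on something with over 40 N, if the wrist force passes 120 N, or if a joint passes its speed limit or range.

ROBOT

A 6-joint arm with a two-finger parallel gripper is mounted at the origin on the work surface. World frame = base frame: x ahead of the robot, y to its left, z up, the work surface at z = 0. Lengths are in m, angles in rad, forces in N, time in s.
With the tool pointing down it reaches from about 0.35 to 0.8 m from the base axis. Payload 7.3 kg.
Tool frame: the origin (TCP) lies on the front face of the gripper's body, between the roots of the fingers; the fingertips stand 73 mm ahead of it and the grasp point (between the pads) lies 54 mm ahead of it; z points along the fingers, y is the line along which they close (so a half turn about z gives the same grasp; the last joint's range is limited). The gripper opens to 85 mm and grips with 20 to 120 N. Pads are 22 mm wide; open, the fingers measure 114 mm over their backs; the gripper's body (76 mm by 85 mm) begins 54 mm behind the grasp point. The pads swing forward as they close: fully open they stand 13 mm farther back than shut.
Start: joints at [-1.491, 0.342, 1.524, -0, 1.275, -0.146], TCP at [0.118, -0.512, 0.304] pointing down, gripper open.
Joint ranges: [-2.53, 2.53], [-0.77, 2.02], [0.04, 2.7], [-1, 4.14], [0.28, 2.66], [-3.11, 3.11]. Speed limits (rad/s): [2.57, 2.57, 3.14, 3.14, 3.14, 3.14].

INTERFACE

Orientations are given as a unit quaternion [x, y, z, w].
In Python, from station import bot gives the robot as it stands.
- The arm moves only by the tool jog_arm, never from a script. Its argument "deltas" is a list of rows, each an object of numbers: "tx", "ty", "tz": the shift along the tool's x, y, z in mm; "rx", "ry", "rz": the turn, a rotation vector about the tool's x, y, z in degrees. A call has 1 to 12 rows; each row is the pose to reach, as a shift and turn from the pose commanded when the call began, along the tool's axes at that moment; what a row does not reach only later rows make up. A row lasts 1/12 s, in which the tool goes at most 41.7 mm and 7.16 degrees, less where a joint would pass 70% of its speed; a pose out of reach is approached as far as the arm can. A call with a gripper value outside its range is refused whole. "jaw" is the closure in counts, from 0 (fully open) to 255 (shut), set as the call begins (left out, the last holds). The fingers move at their own pace and stop on an object; "force" is the grip in N (left out, the last holds). Time passes only in rows, so rows that repeat a pose let the fingers close. It gives the time, the measured TCP pose, the force, the opening and the grip force at its end, in the units of the state.
- bot.get_obs(): the state, without advancing time (a new reading comes with each control period).
- bot.camera(name): name is "scene" or "top"; returns a dict with "frame" (400x640x3 uint8, red, green, blue), "vertical_fov" (degrees; the focal length in pixels is half the picture's height over the tangent of half this angle, whatever the lens; pixels are square), "cx", "cy" (the principal point, pixels), "T" (4x4, takes a point from camera to world coordinates). Camera axes: x right, y up, looking along -z (the intrinsics and any distortion apply to the point x, -y, -z); pixel columns grow to the right and rows downward; lengths in m; the calibration is good to about 2 mm. A picture is of the moment at which its call begins. There is no depth.
- bot.sign_off(): hands the job in; it is judged then, once.
The state is a dict: "clock": time; "joint_positions": joint angles; "joint_velocities": joint speeds; "joint_torque": joint torques, N m; "tool_pos": TCP position; "orientation": TCP orientation; "force": force on the tool from outside, world axes, zero at the start; "ft_torque": the same for the moment, N m; "grip_width": finger opening in m; "finger_force": force on a finger pad.
Only numpy, scipy, OpenCV 4.12 (cv2) and the standard library are available. Lean on these libraries where they do the work, as an engineer would, in place of code of your own. Each camera call takes 0.05 s, during which the arm holds its last target. There are 200 camera calls.

## Working session

There is one attempt and no reset: what is moved stays moved. The work goes in short steps, Python scripts to look and compute and a tool call to move; the robot and the scene stay as the last step left them, time stands still between calls to the robot, and variables do not carry over. Pictures are saved under pics/ and viewed, at most 10 in all, crops included, and the job is handed in when it is done.

Besides the shell and the picture viewer there is one more tool, called after ">>>" as name(argument=value, ...) on one line, values as JSON. jog_arm: Moves the arm, as the interface text tells. Its arguments: {"type":"object","properties":{"deltas":{"type":"array","items":{"type":"object","properties":{"tx":{"type":"number"},"ty":{"type":"number"},"tz":{"type":"number"},"rx":{"type":"number"},"ry":{"type":"number"},"rz":{"type":"number"}}}},"jaw":{"type":"number"},"force":{"type":"number"}},"required":["deltas"]}

```bash
ls; mkdir -p pics
cat > h.py <<'E'
import numpy as np, cv2
from station import bot
from scipy.spatial.transform import Rotation as R
def snap(n,f):
    c=bot.camera(n); cv2.imwrite('pics/%s.png'%f,c['frame'][:,:,::-1]); np.save('pics/%s.npy'%f,{k:v for k,v in c.items()},allow_pickle=True); return c
def load(f): return np.load('pics/%s.npy'%f,allow_pickle=True).item()
def foc(c): return 200/np.tan(np.radians(c['vertical_fov'])/2)
def ray(c,u,v):
    f=foc(c); d=c['T'][:3,:3]@np.array([(u-c['cx'])/f,-(v-c['cy'])/f,-1]); return c['T'][:3,3],d/np.linalg.norm(d)
def onz(c,u,v,z):
    o,d=ray(c,u,v); return o+d*(z-o[2])/d[2]
def tri(c1,p1,c2,p2):
    o1,d1=ray(c1,*p1);o2,d2=ray(c2,*p2)
    s=np.linalg.lstsq(np.array([d1,-d2]).T,o2-o1,rcond=None)[0]
    a=o1+s[0]*d1;b=o2+s[1]*d2; return (a+b)/2,np.linalg.norm(a-b)
def proj(c,P):
    p=c['T'][:3,:3].T@(np.array(P)-c['T'][:3,3]); f=foc(c); return c['cx']-f*p[0]/p[2], c['cy']+f*p[1]/p[2]
E
python3 - <<'E'
from h import *
np.set_printoptions(precision=3,suppress=True)
for n in('scene','top'):
    c=snap(n,n+'0'); print(n,{k:v for k,v in c.items() if k!='frame'})
print(bot.get_obs())
E
```

```text
pics
scene {'vertical_fov': 42.95011083001616, 'cx': 326.6547282320456, 'cy': 193.03525018430184, 'T': array([[-0.834, -0.299,  0.465,  1.094],
       [ 0.552, -0.486,  0.677,  0.793],
       [ 0.024,  0.821,  0.57 ,  0.928],
       [ 0.   ,  0.   ,  0.   ,  1.   ]])}
top {'vertical_fov': 53.32710067048454, 'cx': 317.554573512784, 'cy': 196.10980345066332, 'T': array([[-0.028,  0.997, -0.07 ,  0.39 ],
       [-1.   , -0.028, -0.001, -0.059],
       [-0.003,  0.07 ,  0.998,  1.421],
       [ 0.   ,  0.   ,  0.   ,  1.   ]])}
{'clock': 0.1, 'joint_positions': array([-1.491,  0.343,  1.525,  0.   ,  1.275, -0.146]), 'joint_velocities': array([ 0.   , -0.002, -0.   , -0.001, -0.002,  0.001]), 'joint_torque': array([  0.001, -43.445, -24.649,  -0.   ,   0.005,  -0.   ]), 'tool_pos': array([ 0.118, -0.511,  0.303]), 'orientation': array([ 0.994,  0.113,  0.   , -0.001]), 'force': array([-0.269, -0.294, -0.248]), 'ft_torque': array([ 0.021, -0.006,  0.043]), 'finger_force': 0.0, 'grip_width': 0.0854104984582589}
```

View pics/top0.png

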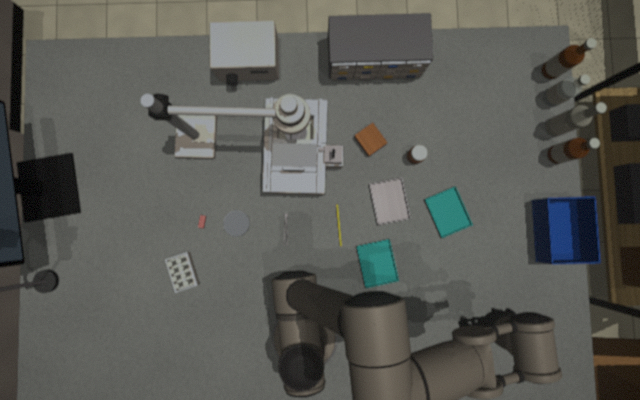

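View pics/scene0.png

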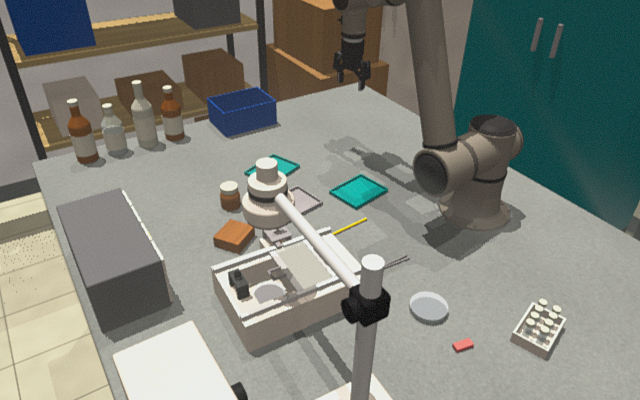

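The top view shows the box at (295,145), microscope head (290,110), lock at (334,155), and tray candidates: grey (388,201), teal (447,212), teal (378,263). The steel one is grey, at (388,201). The scene view shows the lock near (277,235) and the grey tray at (303,202), behind the head. I'll crop both closer.

Run:
```python
import cv2
a=cv2.imread('pics/top0.png')[85:235,250:420]; cv2.imwrite('pics/c1.png',cv2.convertScaleAbs(cv2.resize(a,None,fx=4,fy=4,interpolation=cv2.INTER_CUBIC),alpha=1.3))
a=cv2.imread('pics/scene0.png')[170:320,200:380]; cv2.imwrite('pics/c2.png',cv2.resize(a,None,fx=4,fy=4,interpolation=cv2.INTER_CUBIC))
```

```text
(no output)
```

View pics/c1.png

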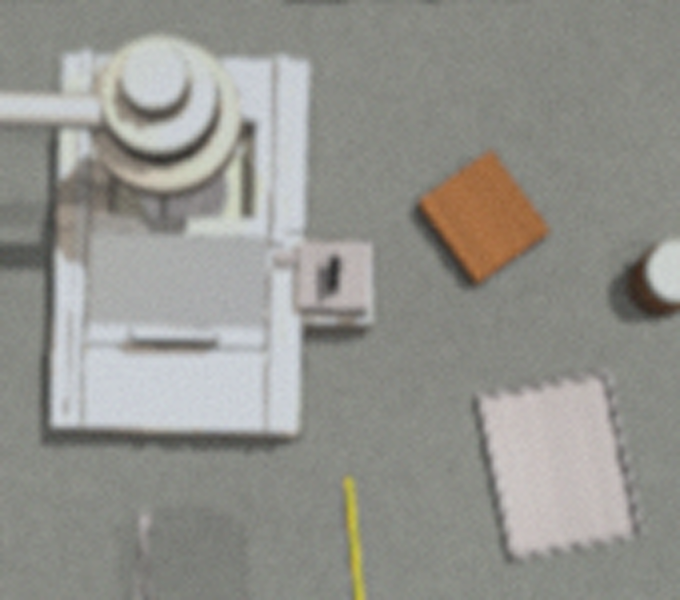

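View pics/c2.png

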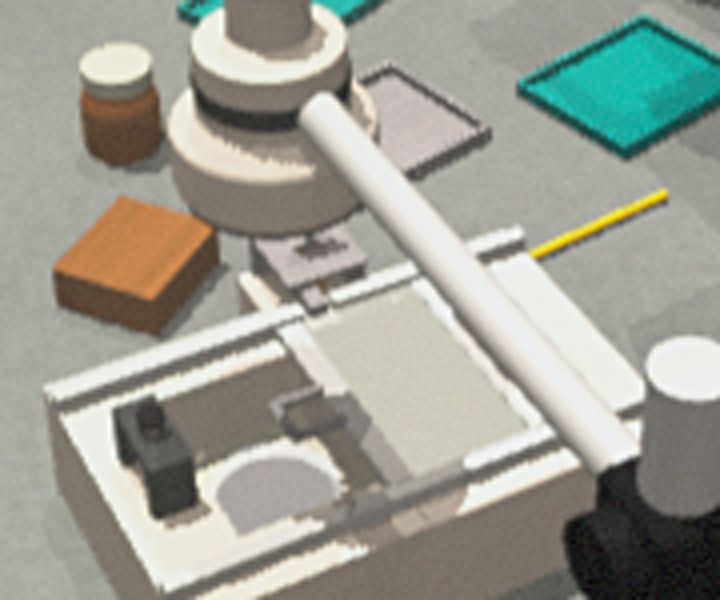

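```bash
cat > fit.py <<'E'
from h import *
from scipy.optimize import least_squares
np.set_printoptions(precision=4,suppress=True)
t=load('top0');s=load('scene0')
C1=lambda x,y:(250+(x+.5)/4-.5,85+(y+.5)/4-.5)
C2=lambda x,y:(200+(x+.5)/4-.5,170+(y+.5)/4-.5)
for n,p,z in [('NL',(50,433),.085),('NR',(298,435),.085),('FR',(310,60),.097),('FL',(62,55),.097),('keytop',(331,270),.14),('tabtop',(173,338),.134),
 ('covNL',(297,311),.102),('covNR',(372,311),.102),('covFR',(373,241),.102),('covFL',(300,240),.102),('tray1',(478,397),.014),('tray2',(606,374),.014),('tray3',(635,538),.014),('tray4',(509,558),.014)]:
    print(n,onz(t,*C1(*p),z))
# two-view checks
print('covFR?',tri(t,C1(300,240),s,C2(275,290)))
print('box far right',tri(t,C1(310,60),s,C2(47,388)))
print('tray near R corner',tri(t,C1(635,538),s,C2(490,132)))
E
python3 fit.py
```

```text
NL [0.5    0.1281 0.085 ]
NR [ 0.4924 -0.0804  0.085 ]
FR [ 0.8097 -0.0997  0.097 ]
FL [0.8201 0.1103 0.097 ]
keytop [ 0.6218 -0.1103  0.14  ]
tabtop [0.5706 0.0197 0.134 ]
covNL [ 0.5949 -0.0824  0.102 ]
covNR [ 0.5931 -0.1449  0.102 ]
covFR [ 0.6522 -0.1477  0.102 ]
covFL [ 0.6547 -0.0866  0.102 ]
tray1 [ 0.5271 -0.2421  0.014 ]
tray2 [ 0.5444 -0.3564  0.014 ]
tray3 [ 0.3985 -0.3757  0.014 ]
tray4 [ 0.384  -0.2641  0.014 ]
covFR? (array([ 0.6583, -0.0885,  0.0974]), np.float64(0.00613182111605941))
box far right (array([ 0.8125, -0.0992,  0.0834]), np.float64(0.0035893978844238894))
tray near R corner (array([ 0.3677, -0.3622, -0.0483]), np.float64(0.0823433364160742))
```

```bash
cat >> fit.py <<'E'
print('---')
obs=[(t,C1(50,433),(-.165,.105,.085)),(t,C1(298,435),(-.165,-.105,.085)),(t,C1(310,60),(.155,-.105,.09)),(t,C1(62,55),(.155,.105,.09)),
 (t,C1(297,311),(-.061,-.1,.102)),(t,C1(372,311),(-.061,-.16,.102)),(t,C1(373,241),(-.005,-.16,.102)),(t,C1(300,240),(-.005,-.1,.102)),
 (s,C2(47,388),(.155,-.105,.09)),(s,C2(648,385),(-.165,.105,.085)),(s,C2(365,265),(-.061,-.1,.102)),(s,C2(275,290),(-.005,-.1,.102))]
def T(p,P):
    c,q=np.cos(p[2]),np.sin(p[2]); return np.array([p[0]+c*P[0]-q*P[1],p[1]+q*P[0]+c*P[1],P[2]])
def res(p): return np.concatenate([np.subtract(proj(c,T(p,P)),uv) for c,uv,P in obs])
r=least_squares(res,[.66,.014,-.05],loss='soft_l1'); p=r.x; print(p); print(res(p).reshape(-1,2))
k=T(p,(-.033,-.13,.131)); print('key',k,'shut tab',T(p,(-.005,0,.114)),'head',T(p,(.042,0,.27)))
tab=onz(t,*C1(172,336),.134); d=tab-T(p,(0,0,.134)); print('tab in chamber',d[0]*np.cos(p[2])+d[1]*np.sin(p[2]),-d[0]*np.sin(p[2])+d[1]*np.cos(p[2]), tab)
print('tray4',tri(t,C1(509,558),s,C2(490,132)))
for z in(.116,.144): print('key in pics',[(np.array(proj(c,T(p,(-.033,-.13,z))))-o)*4 for c,o in((t,(250,85)),(s,(200,170)))])
E
python3 fit.py | sed -n '/---/,$p'
```

```text
---
[ 0.6631  0.0135 -0.0404]
[[ 0.8567 -0.7565]
 [ 1.2524 -0.5   ]
 [-0.6911 -0.4824]
 [-0.2862  0.0702]
 [ 0.434  -0.9616]
 [-0.347  -0.7486]
 [-0.4631  0.1732]
 [-0.1292  0.2134]
 [-1.2741 -1.6417]
 [ 9.03    7.5154]
 [ 0.4081 -2.0731]
 [ 3.0718 -1.2962]]
key [ 0.6248 -0.115   0.131 ] shut tab [0.6581 0.0137 0.114 ] head [0.705  0.0118 0.27  ]
tab in chamber -0.09098101317289696 0.0032588189883620508 [0.5723 0.0205 0.134 ]
tray4 (array([ 0.384 , -0.2651,  0.0073]), np.float64(5.1388965381770424e-05))
key in pics [array([334.1198, 269.8733]), array([303.7851, 225.8923])]
key in pics [array([335.4153, 263.6697]), array([302.3145, 191.0331])]
```

```bash
cat >> fit.py <<'E'
print('===')
obs=obs[:8]; p=least_squares(res,p).x; print(p,np.abs(res(p)).max())
print('key',T(p,(-.033,-.13,.131)),'head',T(p,(.042,0,.27)))
d=tab-T(p,(0,0,.134)); print('tab',d[0]*np.cos(p[2])+d[1]*np.sin(p[2]),-d[0]*np.sin(p[2])+d[1]*np.cos(p[2]))
np.save('p.npy',p)
E
cat >> h.py <<'E'
def T(p,P):
    c,q=np.cos(p[2]),np.sin(p[2]); return np.array([p[0]+c*P[0]-q*P[1],p[1]+q*P[0]+c*P[1],P[2]])
def cmd(P,L,yaw,lean=0,o=None):
    """delta (mm, deg) to put point L ahead of TCP at world P, tool x at yaw, leaned back by lean deg"""
    o=o or bot.get_obs(); R0=R.from_quat(o['orientation'])
    Rt=R.from_euler('z',yaw)*R.from_euler('x',np.pi)*R.from_euler('y',np.radians(lean))
    t=np.array(P)-L*Rt.apply([0,0,1]); 
    return R0.inv().apply(t-o['tool_pos'])*1000, np.degrees((R0.inv()*Rt).as_rotvec()), t
E
python3 fit.py | sed -n '/===/,$p'
python3 - <<'E'
from h import *
np.set_printoptions(precision=2,suppress=True)
p=np.load('p.npy')
for z in(.17,):print(cmd(T(p,(-.135,0,z)),.073,p[2],35))
E
```

```text
===
[ 0.6624  0.0136 -0.0492] 0.8249777190381167
key [ 0.623  -0.1146  0.131 ] head [0.7043 0.0116 0.27  ]
tab -0.09029451875364583 0.0023937235630344875
(array([ 478.29, -437.69,   74.21]), array([-4.89, 34.78, 15.23]), array([0.49, 0.02, 0.23]))
```

>>> jog_arm(deltas=[{"tx": 478,"ty": -438,"tz": 74,"rx": -4.9,"ry": 34.8,"rz": 15.2},{"tx": 478,"ty": -438,"tz": 74,"rx": -4.9,"ry": 34.8,"rz": 15.2},{"tx": 478,"ty": -438,"tz": 74,"rx": -4.9,"ry": 34.8,"rz": 15.2},{"tx": 478,"ty": -438,"tz": 74,"rx": -4.9,"ry": 34.8,"rz": 15.2},{"tx": 478,"ty": -438,"tz": 74,"rx": -4.9,"ry": 34.8,"rz": 15.2},{"tx": 478,"ty": -438,"tz": 74,"rx": -4.9,"ry": 34.8,"rz": 15.2},{"tx": 478,"ty": -438,"tz": 74,"rx": -4.9,"ry": 34.8,"rz": 15.2},{"tx": 478,"ty": -438,"tz": 74,"rx": -4.9,"ry": 34.8,"rz": 15.2},{"tx": 478,"ty": -438,"tz": 74,"rx": -4.9,"ry": 34.8,"rz": 15.2},{"tx": 478,"ty": -438,"tz": 74,"rx": -4.9,"ry": 34.8,"rz": 15.2},{"tx": 478,"ty": -438,"tz": 74,"rx": -4.9,"ry": 34.8,"rz": 15.2},{"tx": 478,"ty": -438,"tz": 74,"rx": -4.9,"ry": 34.8,"rz": 15.2}], jaw=255, force=40)

```text
clock: 1.1
tool_pos: [0.3983, -0.1032, 0.2476]
orientation: [0.953, -0.023, 0.301, 0.008]
force: [0.3, -0.8, -0.4]
grip_width: -0.0002
finger_force: 0.0
```

Run:
```python
from h import *
np.set_printoptions(precision=2,suppress=True)
p=np.load('p.npy');o=bot.get_obs();print(o['clock'],o['joint_positions'],o['tool_pos'])
for z in(.17,.116):print(cmd(T(p,(-.125,0,z)),.073,p[2],35,o))
```

```text
1.1 [-0.63  0.02  2.27  0.81  0.45  0.32] [ 0.4  -0.1   0.25]
(array([  64.53, -129.77,   66.71]), array([ 0.1 , -0.09,  0.06]), array([0.5 , 0.02, 0.23]))
(array([  33.48, -129.89,  110.89]), array([ 0.1 , -0.09,  0.06]), array([0.5 , 0.02, 0.18]))
```

>>> jog_arm(deltas=[{"tx": 65,"ty": -130,"tz": 67},{"tx": 65,"ty": -130,"tz": 67},{"tx": 65,"ty": -130,"tz": 67},{"tx": 65,"ty": -130,"tz": 67},{"tx": 65,"ty": -130,"tz": 67},{"tx": 65,"ty": -130,"tz": 67},{"tx": 33,"ty": -130,"tz": 111},{"tx": 33,"ty": -130,"tz": 111},{"tx": 33,"ty": -130,"tz": 111},{"tx": 33,"ty": -130,"tz": 111}])

```text
validation failed for argument at $.de...
```

Run:
```python
from h import *
np.set_printoptions(precision=4,suppress=True)
p=np.load('p.npy');o=bot.get_obs();print(o['clock'],o['joint_positions'],o['tool_pos'],o['force'])
for x in(-.125,-.09,-.03,-.005):print(cmd(T(p,(x,0,.117)),.073,p[2],35,o)[:2])
t=snap('top','top1');s=snap('scene','scene1')
a=t['frame'][100:220,250:350,::-1]; b=s['frame'][200:320,240:370,::-1]
cv2.imwrite('pics/c3.png',np.hstack([cv2.resize(i,None,fx=3.4,fy=4,interpolation=cv2.INTER_CUBIC) for i in(a,b)]))
```

```text
1.1 [-0.6331  0.021   2.2662  0.808   0.4515  0.3192] [ 0.3983 -0.1032  0.2476] [ 0.3332 -0.8292 -0.4234]
(array([  34.0567, -129.8836,  110.0764]), array([ 0.1031, -0.0934,  0.0599]))
(array([  62.6943, -129.8898,  130.1983]), array([ 0.1031, -0.0934,  0.0599]))
(array([ 111.7873, -129.9004,  164.6929]), array([ 0.1031, -0.0934,  0.0599]))
(array([ 132.2427, -129.9048,  179.0657]), array([ 0.1031, -0.0934,  0.0599]))
```

View pics/c3.png

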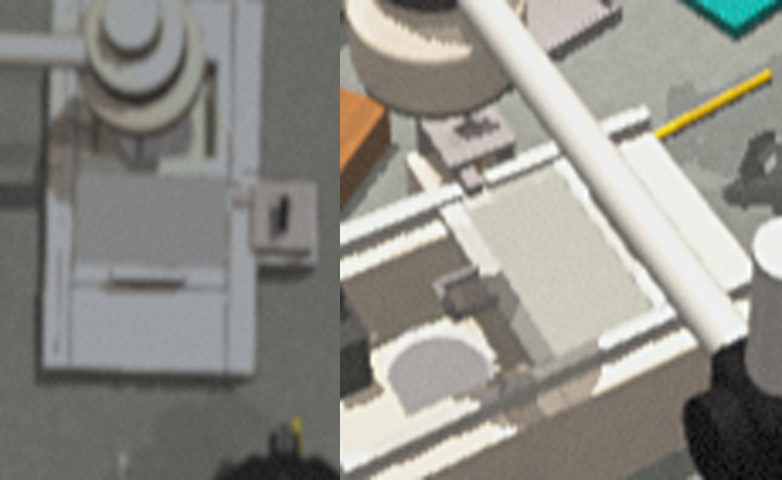

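The picture shows that the arm hasn't moved: the gripper is still at the lower right, and the guard and key are untouched. The second move was refused by validation. The only difference from the accepted call is that the rotation fields were missing, so I'll send all six.

>>> jog_arm(deltas=[{"tx": 65,"ty": -130,"tz": 67,"rx": 0,"ry": 0,"rz": 0},{"tx": 65,"ty": -130,"tz": 67,"rx": 0,"ry": 0,"rz": 0},{"tx": 65,"ty": -130,"tz": 67,"rx": 0,"ry": 0,"rz": 0},{"tx": 65,"ty": -130,"tz": 67,"rx": 0,"ry": 0,"rz": 0},{"tx": 65,"ty": -130,"tz": 67,"rx": 0,"ry": 0,"rz": 0},{"tx": 65,"ty": -130,"tz": 67,"rx": 0,"ry": 0,"rz": 0},{"tx": 34,"ty": -130,"tz": 110,"rx": 0,"ry": 0,"rz": 0},{"tx": 34,"ty": -130,"tz": 110,"rx": 0,"ry": 0,"rz": 0},{"tx": 34,"ty": -130,"tz": 110,"rx": 0,"ry": 0,"rz": 0},{"tx": 34,"ty": -130,"tz": 110,"rx": 0,"ry": 0,"rz": 0}])

```text
clock: 2.03
tool_pos: [0.5063, 0.0118, 0.2169]
orientation: [0.961, -0.021, 0.274, -0.0]
force: [-1.3, -0.1, 0.6]
grip_width: 0.0001
finger_force: 0.0
```

Run:
```python
from h import *
np.set_printoptions(precision=4,suppress=True)
p=np.load('p.npy');o=bot.get_obs();print(o['clock'],o['joint_positions'],o['tool_pos'],o['force'])
for x in(-.125,-.09,-.03,-.005):print(cmd(T(p,(x,0,.117)),.073,p[2],35,o)[:2])
t=snap('top','top2');s=snap('scene','scene2')
a=t['frame'][100:220,250:350,::-1]; b=s['frame'][200:320,240:370,::-1]
cv2.imwrite('pics/c4.png',np.hstack([cv2.resize(i,None,fx=3.4,fy=4,interpolation=cv2.INTER_CUBIC) for i in(a,b)]))
```

```text
2.0333 [-0.1642  0.2491  2.0682  0.2709  0.2836  1.2116] [0.5063 0.0118 0.2169] [-1.3204 -0.1489  0.6417]
(array([-30.539 ,  -9.0837,  28.3535]), array([-0.8307,  3.1985,  0.0177]))
(array([-0.7933, -8.7954, 46.7956]), array([-0.8307,  3.1985,  0.0177]))
(array([50.1993, -8.3011, 78.4107]), array([-0.8307,  3.1985,  0.0177]))
(array([71.4462, -8.0952, 91.5836]), array([-0.8307,  3.1985,  0.0177]))
```

Run:
```python
from h import *
np.set_printoptions(precision=2,suppress=True)
p=np.load('p.npy')
for x,z,l in((-.12,.16,25),(-.12,.117,25)):print(cmd(T(p,(x,0,z)),.073,p[2],l)[:2])
```

```text
(array([ 8.85, -9.33, -4.59]), array([-0.82, -6.87,  0.1 ]))
(array([-13.86,  -8.82,  31.92]), array([-0.82, -6.87,  0.1 ]))
```

View pics/c4.png

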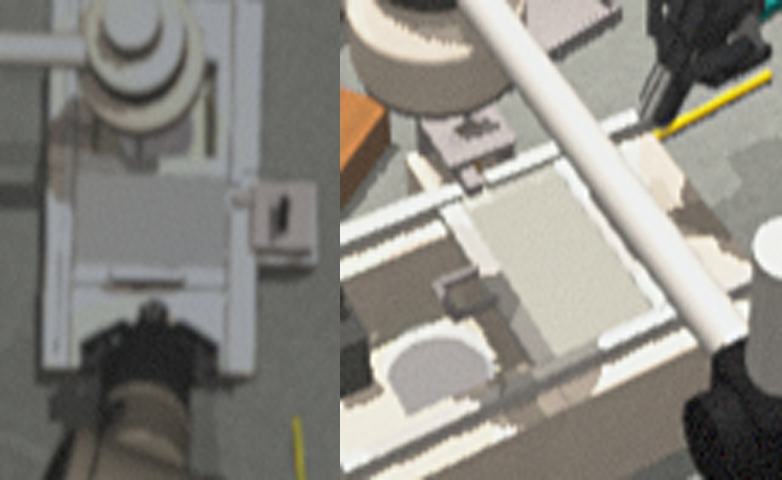

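The top half shows the shut fingertips at (152,305), about 20 mm behind the tab at (147,280) and slightly to its right. The guard is still open, so I'll lower with a 25° lean and then push.

>>> jog_arm(deltas=[{"tx": 9,"ty": -9,"tz": -5,"rx": -0.8,"ry": -6.9,"rz": 0},{"tx": 9,"ty": -9,"tz": -5,"rx": -0.8,"ry": -6.9,"rz": 0},{"tx": 9,"ty": -9,"tz": -5,"rx": -0.8,"ry": -6.9,"rz": 0},{"tx": -14,"ty": -9,"tz": 32,"rx": -0.8,"ry": -6.9,"rz": 0},{"tx": -14,"ty": -9,"tz": 32,"rx": -0.8,"ry": -6.9,"rz": 0},{"tx": -14,"ty": -9,"tz": 32,"rx": -0.8,"ry": -6.9,"rz": 0},{"tx": -14,"ty": -9,"tz": 32,"rx": -0.8,"ry": -6.9,"rz": 0}])

```text
clock: 2.72
tool_pos: [0.5117, 0.0217, 0.1837]
orientation: [0.976, -0.023, 0.216, 0.005]
force: [1.9, -0.5, 0.0]
grip_width: 0.0003
finger_force: 0.0
```

Run:
```python
from h import *
np.set_printoptions(precision=2,suppress=True)
p=np.load('p.npy');o=bot.get_obs();print(o['joint_positions'],o['tool_pos'],o['force'])
for x,z,l in((-.12,.117,25),(-.08,.117,26),(-.06,.117,28),(-.03,.117,30),(-.005,.117,30)):print(cmd(T(p,(x,0,z)),.073,p[2],l)[:2])
```

```text
[-0.12  0.33  2.01  0.09  0.36  1.42] [0.51 0.02 0.18] [ 1.88 -0.54  0.05]
(array([-0.21,  0.67,  0.47]), array([-0.05, -0.  ,  0.14]))
(array([34.77,  0.77, 17.39]), array([-0.05,  1.  ,  0.14]))
(array([50.35,  0.81, 25.93]), array([-0.06,  3.  ,  0.14]))
(array([74.99,  0.89, 38.79]), array([-0.06,  5.  ,  0.14]))
(array([97.65,  0.95, 49.36]), array([-0.06,  5.  ,  0.14]))
```

>>> jog_arm(deltas=[{"tx": 17,"ty": 1,"tz": 8,"rx": 0,"ry": 1,"rz": 0},{"tx": 26,"ty": 1,"tz": 13,"rx": 0,"ry": 1,"rz": 0},{"tx": 35,"ty": 1,"tz": 17,"rx": 0,"ry": 1,"rz": 0},{"tx": 42,"ty": 1,"tz": 22,"rx": 0,"ry": 2,"rz": 0},{"tx": 50,"ty": 1,"tz": 26,"rx": 0,"ry": 3,"rz": 0},{"tx": 58,"ty": 1,"tz": 30,"rx": 0,"ry": 4,"rz": 0},{"tx": 66,"ty": 1,"tz": 35,"rx": 0,"ry": 5,"rz": 0},{"tx": 75,"ty": 1,"tz": 39,"rx": 0,"ry": 5,"rz": 0},{"tx": 75,"ty": 1,"tz": 39,"rx": 0,"ry": 5,"rz": 0}])

```text
clock: 3.47
tool_pos: [0.5978, 0.0168, 0.1797]
orientation: [0.965, -0.022, 0.26, 0.006]
force: [1.0, -0.1, -0.3]
grip_width: 0.0
finger_force: 0.0
```

Run:
```python
from h import *
np.set_printoptions(precision=2,suppress=True)
p=np.load('p.npy');o=bot.get_obs();print(o['joint_positions'],o['tool_pos'],o['force'])
for x,z,l in((-.03,.117,30),(-.015,.117,30),(-.005,.117,30)):print(cmd(T(p,(x,0,z)),.073,p[2],l)[:2])
```

```text
[-0.11  0.45  1.86  0.11  0.31  1.41] [0.6  0.02 0.18] [ 0.98 -0.12 -0.34]
(array([-1.39, -0.02, -1.38]), array([-0.06, -0.14,  0.14]))
(array([11.58,  0.02,  6.16]), array([-0.06, -0.14,  0.14]))
(array([20.23,  0.05, 11.18]), array([-0.06, -0.14,  0.14]))
```

>>> jog_arm(deltas=[{"tx": 4,"ty": 0,"tz": 2,"rx": 0,"ry": 0,"rz": 0},{"tx": 8,"ty": 0,"tz": 4,"rx": 0,"ry": 0,"rz": 0},{"tx": 12,"ty": 0,"tz": 6,"rx": 0,"ry": 0,"rz": 0},{"tx": 12,"ty": 0,"tz": 6,"rx": 0,"ry": 0,"rz": 0}])

```text
clock: 3.8
tool_pos: [0.6094, 0.0164, 0.1802]
orientation: [0.966, -0.022, 0.258, 0.006]
force: [-0.2, 0.3, -0.7]
grip_width: -0.0004
finger_force: 0.1
```

Run:
```python
from h import *
np.set_printoptions(precision=2,suppress=True)
t=snap('top','top3');s=snap('scene','scene3')
a=t['frame'][100:220,250:350,::-1]; b=s['frame'][200:320,240:370,::-1]
cv2.imwrite('pics/c5.png',np.hstack([cv2.resize(i,None,fx=3.4,fy=4,interpolation=cv2.INTER_CUBIC) for i in(a,b)]))
```

```text
(no output)
```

View pics/c5.png

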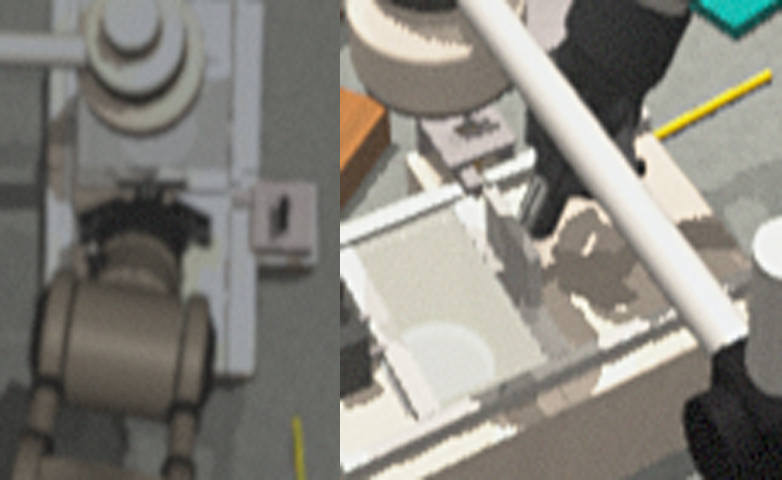

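The guard is sliding: the tab is at (505,240) in the right half, and the bar is approaching the black catch at (355,330). I'll keep pushing slowly.

>>> jog_arm(deltas=[{"tx": 4,"ty": 0,"tz": 2,"rx": 0,"ry": 0,"rz": 0},{"tx": 8,"ty": 0,"tz": 4,"rx": 0,"ry": 0,"rz": 0},{"tx": 8,"ty": 0,"tz": 4,"rx": 0,"ry": 0,"rz": 0}])

```text
clock: 4.15
tool_pos: [0.6174, 0.0162, 0.1801]
orientation: [0.966, -0.022, 0.257, 0.006]
force: [-11.2, 0.2, 5.5]
grip_width: 0.0003
finger_force: 5.7
```

>>> jog_arm(deltas=[{"tx": 3,"ty": 0,"tz": 2,"rx": 0,"ry": 0,"rz": 0},{"tx": 6,"ty": 0,"tz": 3,"rx": 0,"ry": 0,"rz": 0},{"tx": 6,"ty": 0,"tz": 3,"rx": 0,"ry": 0,"rz": 0}])

```text
clock: 4.4
tool_pos: [0.6188, 0.0164, 0.1793]
orientation: [0.968, -0.022, 0.251, 0.005]
force: [-43.5, -2.1, 26.1]
grip_width: 0.0004
finger_force: 21.9
```

>>> jog_arm(deltas=[{"tx": -8,"ty": 0,"tz": -5,"rx": 0,"ry": 0,"rz": 0},{"tx": -26,"ty": 0,"tz": -15,"rx": 0,"ry": 0,"rz": 0},{"tx": -52,"ty": 0,"tz": -30,"rx": 0,"ry": 0,"rz": 0},{"tx": -52,"ty": 0,"tz": -60,"rx": 0,"ry": -5,"rz": 0},{"tx": -40,"ty": 0,"tz": -100,"rx": 0,"ry": -12,"rz": 0},{"tx": -30,"ty": 0,"tz": -120,"rx": 0,"ry": -19,"rz": 0},{"tx": -30,"ty": 0,"tz": -120,"rx": 0,"ry": -28,"rz": 0},{"tx": -30,"ty": 0,"tz": -120,"rx": 0,"ry": -28,"rz": 0}])

```text
clock: 5.07
tool_pos: [0.5406, 0.0196, 0.2749]
orientation: [1.0, -0.023, 0.019, 0.001]
force: [1.8, 0.1, -0.0]
grip_width: -0.0002
finger_force: 0.0
```

Run:
```python
from h import *
np.set_printoptions(precision=2,suppress=True)
t=snap('top','top4');s=snap('scene','scene4')
o=bot.get_obs();print(o['clock'],o['joint_positions'],o['tool_pos'],o['force'])
b=s['frame'][190:310,220:380,::-1]
cv2.imwrite('pics/c6.png',cv2.resize(b,None,fx=5,fy=5,interpolation=cv2.INTER_CUBIC))
p=np.load('p.npy')
for x in (-.005,-.01,-.015):
  print(x,[(np.array(proj(s,T(p,(x,y,.134))))-(220,190))*5 for y in(-.035,.035)])
for z in(.2,.131):print(cmd(T(p,(-.033,-.13,z)),.054,p[2],0,o))
```

```text
5.1667 [-0.11  0.39  1.55  0.    1.16  1.51] [0.54 0.02 0.27] [ 1.28  0.74 -1.18]
-0.005 [array([317.21, 278.97]), array([386.44, 366.93])]
-0.01 [array([326.62, 275.62]), array([396.12, 363.28])]
-0.015 [array([336.01, 272.28]), array([405.77, 359.63])]
(array([ 86.75, 130.06,  20.35]), array([ 0.03, -2.13,  0.17]), array([ 0.62, -0.11,  0.25]))
(array([ 84.18, 130.02,  89.3 ]), array([ 0.03, -2.13,  0.17]), array([ 0.62, -0.11,  0.19]))
```

View pics/c6.png

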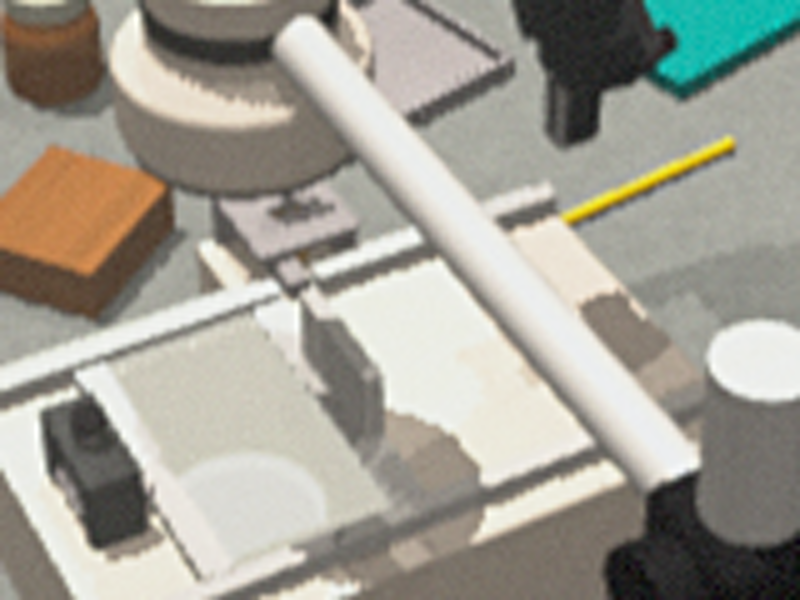

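The guard is shut: the tab corners at (385,375) and (308,290) match the predicted shut positions, and the bar is under the black catch at (90,440). Next I'll compare the lock cover in this view with the fit.

Run:
```python
from h import *
np.set_printoptions(precision=3,suppress=True)
t=load('top0');s=load('scene4');p=np.load('p.npy')
C1=lambda x,y:(250+(x+.5)/4-.5,85+(y+.5)/4-.5)
C6=lambda x,y:(220+(x+.5)/5-.5,190+(y+.5)/5-.5)
for n,a,b,P in(('NL',(297,311),(357,228),(-.061,-.1,.102)),('FL',(300,240),(262,262),(-.005,-.1,.102)),('FR',(373,241),(214,200),(-.005,-.16,.102))):
    print(n,tri(t,C1(*a),s,C6(*b)),T(p,P))
f=t['frame'].astype(int).sum(2)[145:165,324:345]; print(f)
```

```text
NL (array([ 0.597, -0.084,  0.097]), np.float64(0.003624726510563318)) [ 0.597 -0.083  0.102]
FL (array([ 0.654, -0.086,  0.099]), np.float64(0.0027072280232403813)) [ 0.652 -0.086  0.102]
FR (array([ 0.651, -0.147,  0.096]), np.float64(0.005338960951246818)) [ 0.65  -0.146  0.102]
[[450 429 394 363 366 357 354 342 344 349 363 353 365 367 366 364 356 343
  351 319 314]
 [419 425 410 408 398 405 390 397 402 402 405 406 411 408 411 406 408 404
  393 331 305]
 [377 400 419 414 414 400 412 405 408 396 400 423 421 422 415 414 417 427
  409 331 297]
 [374 402 415 406 412 400 406 396 373 339 361 408 416 413 414 414 409 417
  409 340 300]
 [369 400 415 413 408 405 393 374 302 237 268 362 402 418 417 417 416 425
  406 332 295]
 [347 397 421 411 411 381 372 343 251 150 203 333 394 408 423 414 420 427
  406 334 306]
 [333 397 410 424 396 350 329 299 210 120 204 320 400 426 420 411 419 427
  414 339 300]
 [344 393 417 418 396 319 263 236 162 121 194 331 395 418 424 418 421 431
  419 347 304]
 [367 404 413 409 388 301 232 204 156 116 225 361 404 421 418 413 411 431
  418 338 304]
 [375 406 425 42
[... 263 characters left out ...]
7 418 395 306 247 230 191 216 296 394 424 416 417 416 411 438
  421 364 309]
 [373 413 423 418 398 314 271 259 264 299 355 403 425 414 422 421 413 434
  424 365 312]
 [381 415 422 419 404 326 289 326 350 379 401 418 415 418 420 422 423 439
  431 360 308]
 [381 407 413 412 392 347 341 379 393 408 409 416 427 410 414 412 416 428
  425 352 311]
 [352 360 366 353 349 335 327 359 366 383 382 383 378 382 380 377 373 404
  415 355 301]
 [337 296 276 273 277 278 276 279 278 303 307 313 315 296 303 292 307 355
  405 356 302]
 [381 309 279 292 288 289 280 281 274 278 268 249 257 248 246 255 276 341
  396 347 305]
 [433 360 331 337 353 380 366 359 352 347 309 295 286 281 281 317 342 385
  405 358 311]]
```

>>> jog_arm(deltas=[{"tx": 40,"ty": 60,"tz": 0,"rx": 0,"ry": -2.1,"rz": 0.2},{"tx": 87,"ty": 130,"tz": 0,"rx": 0,"ry": -2.1,"rz": 0.2},{"tx": 87,"ty": 130,"tz": 0,"rx": 0,"ry": -2.1,"rz": 0.2},{"tx": 87,"ty": 130,"tz": 10,"rx": 0,"ry": -2.1,"rz": 0.2},{"tx": 87,"ty": 130,"tz": 20,"rx": 0,"ry": -2.1,"rz": 0.2},{"tx": 87,"ty": 130,"tz": 20,"rx": 0,"ry": -2.1,"rz": 0.2},{"tx": 87,"ty": 130,"tz": 20,"rx": 0,"ry": -2.1,"rz": 0.2}], jaw=110)

```text
clock: 5.75
tool_pos: [0.6203, -0.1138, 0.2517]
orientation: [1.0, -0.025, -0.001, -0.0]
force: [-0.0, 1.6, 1.7]
grip_width: 0.0482
finger_force: 0.0
```

Run:
```python
from h import *
np.set_printoptions(precision=4,suppress=True)
t=load('top0');p=np.load('p.npy')
print(onz(t,333,152.8,.14),onz(t,333.2,149,.144),onz(t,332.6,157.5,.13))
for z in(.131,):print(cmd(T(p,(-.033,-.13,z)),.054,p[2],0))
```

```text
[ 0.6195 -0.1122  0.14  ] [ 0.6312 -0.1131  0.144 ] [ 0.6058 -0.1109  0.13  ]
(array([ 2.9672,  0.6303, 66.6526]), array([-0.0319,  0.1518, -0.0475]), array([ 0.623 , -0.1146,  0.185 ]))
```

>>> jog_arm(deltas=[{"tx": 1,"ty": 0,"tz": 30,"rx": 0,"ry": 0.2,"rz": 0},{"tx": 1,"ty": 0,"tz": 55,"rx": 0,"ry": 0.2,"rz": 0},{"tx": 1,"ty": 0,"tz": 66,"rx": 0,"ry": 0.2,"rz": 0},{"tx": 1,"ty": 0,"tz": 66,"rx": 0,"ry": 0.2,"rz": 0},{"tx": 1,"ty": 0,"tz": 66,"rx": 0,"ry": 0.2,"rz": 0}])

```text
clock: 6.17
tool_pos: [0.6219, -0.1135, 0.188]
orientation: [1.0, -0.024, 0.001, 0.0]
force: [0.6, -0.2, 0.8]
grip_width: 0.0486
finger_force: 0.0
```

>>> jog_arm(deltas=[{"tx": 0,"ty": 0,"tz": 0,"rx": 0,"ry": 0,"rz": 0},{"tx": 0,"ty": 0,"tz": 0,"rx": 0,"ry": 0,"rz": 0},{"tx": 0,"ty": 0,"tz": 0,"rx": 0,"ry": 0,"rz": 0},{"tx": 0,"ty": 0,"tz": 0,"rx": 0,"ry": 0,"rz": 0},{"tx": 0,"ty": 0,"tz": 0,"rx": 0,"ry": 0,"rz": 0}], jaw=255, force=40)

```text
clock: 6.58
tool_pos: [0.6222, -0.1144, 0.1883]
orientation: [1.0, -0.025, 0.002, 0.0]
force: [-0.3, 0.6, 3.2]
grip_width: 0.0079
finger_force: 42.6
```

>>> jog_arm(deltas=[{"tx": 0,"ty": 0,"tz": 0,"rx": 0,"ry": 0,"rz": -6},{"tx": 0,"ty": 0,"tz": 0,"rx": 0,"ry": 0,"rz": -12},{"tx": 0,"ty": 0,"tz": 0,"rx": 0,"ry": 0,"rz": -18},{"tx": 0,"ty": 0,"tz": 0,"rx": 0,"ry": 0,"rz": -24},{"tx": 0,"ty": 0,"tz": 0,"rx": 0,"ry": 0,"rz": -30},{"tx": 0,"ty": 0,"tz": 0,"rx": 0,"ry": 0,"rz": -30}])

```text
clock: 7.08
tool_pos: [0.6225, -0.1154, 0.1883]
orientation: [0.972, 0.236, 0.002, 0.002]
force: [1.7, -3.8, 3.5]
grip_width: 0.008
finger_force: 42.7
```

Run:
```python
from h import *
o=bot.get_obs();print(o['joint_positions'],o['force'],o['ft_torque'])
```

```text
[-3.03873429e-01  6.37896581e-01  1.36233322e+00 -1.00288276e-03
  1.13611616e+00  7.90295002e-01] [ 1.68957474 -3.82619699  3.53682511] [-0.68443287 -0.24598686 -0.00982033]
```

>>> jog_arm(deltas=[{"tx": 0,"ty": 0,"tz": 0,"rx": 0,"ry": 0,"rz": -6},{"tx": 0,"ty": 0,"tz": 0,"rx": 0,"ry": 0,"rz": -12},{"tx": 0,"ty": 0,"tz": 0,"rx": 0,"ry": 0,"rz": -18},{"tx": 0,"ty": 0,"tz": 0,"rx": 0,"ry": 0,"rz": -24},{"tx": 0,"ty": 0,"tz": 0,"rx": 0,"ry": 0,"rz": -30},{"tx": 0,"ty": 0,"tz": 0,"rx": 0,"ry": 0,"rz": -36},{"tx": 0,"ty": 0,"tz": 0,"rx": 0,"ry": 0,"rz": -42},{"tx": 0,"ty": 0,"tz": 0,"rx": 0,"ry": 0,"rz": -48},{"tx": 0,"ty": 0,"tz": 0,"rx": 0,"ry": 0,"rz": -54},{"tx": 0,"ty": 0,"tz": 0,"rx": 0,"ry": 0,"rz": -54},{"tx": 0,"ty": 0,"tz": 0,"rx": 0,"ry": 0,"rz": -54}])

```text
clock: 8.0
tool_pos: [0.6239, -0.1163, 0.1885]
orientation: [0.761, 0.649, 0.002, 0.005]
force: [6.1, -5.4, 0.9]
grip_width: 0.0084
finger_force: 42.2
```

Run:
```python
from h import *
o=bot.get_obs();print(o['joint_positions'],o['force'],o['ft_torque'])
s=snap('scene','scene5'); b=s['frame'][190:290,220:340,::-1]
cv2.imwrite('pics/c7.png',cv2.resize(b,None,fx=5,fy=5,interpolation=cv2.INTER_CUBIC))
```

```text
[-0.30441197  0.63855293  1.36054221 -0.0016723   1.13267123 -0.14536523] [ 6.11062546 -5.3932892   0.88924827] [-1.35221404 -1.34081294 -0.05528377]
```

View pics/c7.png

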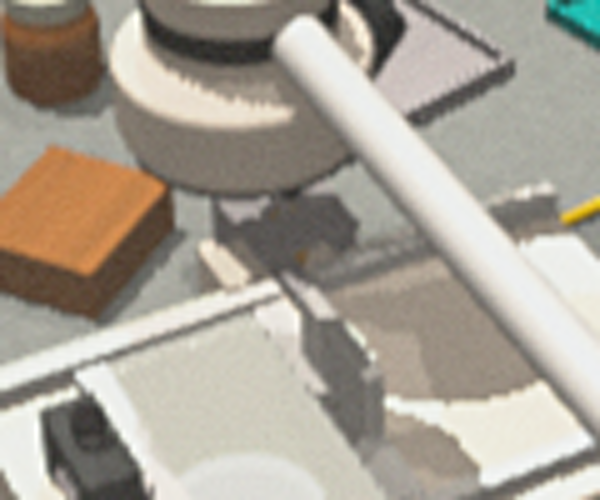

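The bolt nub has grown from (292,272) out to about (325,305), roughly 22 mm toward the guard, so the bolt is out. Turning the key back now.

>>> jog_arm(deltas=[{"tx": 0,"ty": 0,"tz": 0,"rx": 0,"ry": 0,"rz": 7},{"tx": 0,"ty": 0,"tz": 0,"rx": 0,"ry": 0,"rz": 14},{"tx": 0,"ty": 0,"tz": 0,"rx": 0,"ry": 0,"rz": 21},{"tx": 0,"ty": 0,"tz": 0,"rx": 0,"ry": 0,"rz": 28},{"tx": 0,"ty": 0,"tz": 0,"rx": 0,"ry": 0,"rz": 35},{"tx": 0,"ty": 0,"tz": 0,"rx": 0,"ry": 0,"rz": 42},{"tx": 0,"ty": 0,"tz": 0,"rx": 0,"ry": 0,"rz": 49},{"tx": 0,"ty": 0,"tz": 0,"rx": 0,"ry": 0,"rz": 56},{"tx": 0,"ty": 0,"tz": 0,"rx": 0,"ry": 0,"rz": 63},{"tx": 0,"ty": 0,"tz": 0,"rx": 0,"ry": 0,"rz": 70},{"tx": 0,"ty": 0,"tz": 0,"rx": 0,"ry": 0,"rz": 77},{"tx": 0,"ty": 0,"tz": 0,"rx": 0,"ry": 0,"rz": 84}])

```text
clock: 9.05
tool_pos: [0.6225, -0.1143, 0.1884]
orientation: [1.0, -0.03, 0.002, 0.0]
force: [0.7, 0.6, 4.4]
grip_width: 0.008
finger_force: 42.9
```

>>> jog_arm(deltas=[{"tx": 0,"ty": 0,"tz": 0,"rx": 0,"ry": 0,"rz": 2},{"tx": 0,"ty": 0,"tz": 0,"rx": 0,"ry": 0,"rz": 5},{"tx": 0,"ty": 0,"tz": 0,"rx": 0,"ry": 0,"rz": 5},{"tx": 0,"ty": 0,"tz": 0,"rx": 0,"ry": 0,"rz": 2},{"tx": 0,"ty": 0,"tz": 0,"rx": 0,"ry": 0,"rz": 2}])

```text
clock: 9.47
tool_pos: [0.6224, -0.1144, 0.1882]
orientation: [0.999, -0.043, 0.002, 0.0]
force: [1.8, 0.5, 5.5]
grip_width: 0.0081
finger_force: 42.9
```

Run:
```python
from h import *
o=bot.get_obs();print(o['joint_positions'],o['force'],o['ft_torque'],o['grip_width'],o['finger_force'])
```

```text
[-3.02929238e-01  6.37909652e-01  1.36275880e+00  4.81721152e-04
  1.13667959e+00  1.35321163e+00] [1.77567363 0.45184777 5.51879459] [-0.04449155 -0.28674222 -0.02887986] 0.008087265896588884 42.881324887275696
```

Lift in steps, watching the force.

>>> jog_arm(deltas=[{"tx": 0,"ty": 0,"tz": -4,"rx": 0,"ry": 0,"rz": 0},{"tx": 0,"ty": 0,"tz": -8,"rx": 0,"ry": 0,"rz": 0},{"tx": 0,"ty": 0,"tz": -12,"rx": 0,"ry": 0,"rz": 0}])

```text
clock: 9.72
tool_pos: [0.6217, -0.1142, 0.1991]
orientation: [0.999, -0.043, 0.001, -0.0]
force: [3.0, 0.6, -1.4]
grip_width: 0.0086
finger_force: 41.8
```

>>> jog_arm(deltas=[{"tx": 0,"ty": 0,"tz": -8,"rx": 0,"ry": 0,"rz": 0},{"tx": 0,"ty": 0,"tz": -18,"rx": 0,"ry": 0,"rz": 0},{"tx": 0,"ty": 0,"tz": -30,"rx": 0,"ry": 0,"rz": 0},{"tx": 0,"ty": 0,"tz": -50,"rx": 0,"ry": 0,"rz": 0},{"tx": 0,"ty": 0,"tz": -70,"rx": 0,"ry": 0,"rz": 0},{"tx": 0,"ty": 0,"tz": -70,"rx": 0,"ry": 0,"rz": 0}])

```text
clock: 10.22
tool_pos: [0.6226, -0.1147, 0.2746]
orientation: [0.999, -0.043, 0.004, 0.001]
force: [1.2, -0.3, -0.2]
grip_width: 0.0081
finger_force: 42.0
```

Run:
```python
from h import *
np.set_printoptions(precision=3,suppress=True)
t=load('top0')
C1=lambda x,y:(250+(x+.5)/4-.5,85+(y+.5)/4-.5)
q=np.array([onz(t,*C1(*a),.014) for a in((478,397),(606,374),(635,538),(509,558))]);print(q.mean(0),np.linalg.norm(q-np.roll(q,1,0),axis=1))
ctr=q.mean(0); yaw=np.arctan2(*(q[0]-q[3])[1::-1]); print(yaw)
o=bot.get_obs()
for z,l in((.2,0),(.08,0),(.08,70)):print(cmd((ctr[0],ctr[1],z),.054,yaw,l,o))
```

```text
[ 0.464 -0.31   0.014] [0.145 0.116 0.147 0.113]
0.15245793490196627
(array([-142.082,  207.726,   19.731]), array([  0.171,  -0.486, -13.614]), array([ 0.464, -0.31 ,  0.254]))
(array([-143.132,  207.492,  139.726]), array([  0.171,  -0.486, -13.614]), array([ 0.464, -0.31 ,  0.134]))
(array([-192.759,  219.367,  174.847]), array([  8.456,  69.167, -11.759]), array([ 0.413, -0.317,  0.098]))
```

Run:
```python
from h import *
np.set_printoptions(precision=1,suppress=True)
o=bot.get_obs(); c=np.array([.464,-.310]); a=.152; g=c+.011*np.array([np.cos(a),np.sin(a)])
for z in(.15,.053):print(cmd((*g,z),.054,a,-50,o))
```

```text
(array([-91.3, 195.6,  89.4]), array([ -5.8, -50.2, -12.8]), array([ 0.5, -0.3,  0.2]))
(array([-92.1, 195.5, 186.4]), array([ -5.8, -50.2, -12.8]), array([ 0.5, -0.3,  0.1]))
```

>>> jog_arm(deltas=[{"tx": -30,"ty": 30,"tz": -10,"rx": 0,"ry": -6,"rz": -1},{"tx": -50,"ty": 60,"tz": -10,"rx": -1,"ry": -12,"rz": -3},{"tx": -70,"ty": 95,"tz": 0,"rx": -2,"ry": -18,"rz": -4},{"tx": -91,"ty": 130,"tz": 20,"rx": -3,"ry": -24,"rz": -6},{"tx": -91,"ty": 165,"tz": 40,"rx": -4,"ry": -30,"rz": -8},{"tx": -91,"ty": 196,"tz": 60,"rx": -4,"ry": -36,"rz": -9},{"tx": -91,"ty": 196,"tz": 89,"rx": -5,"ry": -42,"rz": -11},{"tx": -91,"ty": 196,"tz": 89,"rx": -5.8,"ry": -50,"rz": -12.8},{"tx": -91,"ty": 196,"tz": 89,"rx": -5.8,"ry": -50,"rz": -12.8},{"tx": -91,"ty": 196,"tz": 89,"rx": -5.8,"ry": -50,"rz": -12.8}])

```text
clock: 11.05
tool_pos: [0.5148, -0.3013, 0.1783]
orientation: [0.903, 0.07, -0.423, 0.031]
force: [-0.6, 0.3, 0.8]
grip_width: 0.0084
finger_force: 42.1
```

Run:
```python
from h import *
np.set_printoptions(precision=2,suppress=True)
o=bot.get_obs(); c=np.array([.464,-.310]); a=.152; g=c+.011*np.array([np.cos(a),np.sin(a)])
print(o['joint_positions'],o['force'],o['grip_width'])
for z in(.15,.053):print(cmd((*g,z),.054,a,-50,o))
```

```text
[-0.48  0.95  1.01 -0.5   1.91  0.95] [-0.57  0.34  0.85] 0.008354838041057492
(array([-4.39,  0.87, -4.81]), array([-0.09,  0.2 ,  0.22]), array([ 0.52, -0.3 ,  0.18]))
(array([70.13,  1.26, 57.29]), array([-0.09,  0.2 ,  0.22]), array([ 0.52, -0.3 ,  0.09]))
```

>>> jog_arm(deltas=[{"tx": 25,"ty": 1,"tz": 20,"rx": 0,"ry": 0,"rz": 0},{"tx": 45,"ty": 1,"tz": 37,"rx": 0,"ry": 0,"rz": 0},{"tx": 58,"ty": 1,"tz": 48,"rx": 0,"ry": 0,"rz": 0},{"tx": 66,"ty": 1,"tz": 54,"rx": 0,"ry": 0,"rz": 0},{"tx": 70,"ty": 1,"tz": 57,"rx": 0,"ry": 0,"rz": 0},{"tx": 70,"ty": 1,"tz": 57,"rx": 0,"ry": 0,"rz": 0},{"tx": 70,"ty": 1,"tz": 57,"rx": 0,"ry": 0,"rz": 0}])

```text
clock: 11.63
tool_pos: [0.5163, -0.3028, 0.0913]
orientation: [0.904, 0.069, -0.421, 0.032]
force: [0.4, 0.1, -1.0]
grip_width: 0.008
finger_force: 42.1
```

Run:
```python
from h import *
np.set_printoptions(precision=2,suppress=True)
o=bot.get_obs(); c=np.array([.464,-.310]); a=.152; g=c+.011*np.array([np.cos(a),np.sin(a)])
print(o['force'],o['grip_width'],cmd((*g,.053),.054,a,-50,o))
t=snap('top','top6');s=snap('scene','scene6')
x=cv2.resize(t['frame'][160:240,350:430,::-1],(400,400),interpolation=cv2.INTER_CUBIC); y=cv2.resize(s['frame'][150:230,250:330,::-1],(400,400),interpolation=cv2.INTER_CUBIC)
cv2.imwrite('pics/c8.png',np.hstack([x,y]))
```

```text
[ 0.38  0.14 -0.95] 0.007979552499997707 (array([ 2.49, -0.8 ,  2.58]), array([-0.  ,  0.01,  0.06]), array([ 0.52, -0.3 ,  0.09]))
```

View pics/c8.png

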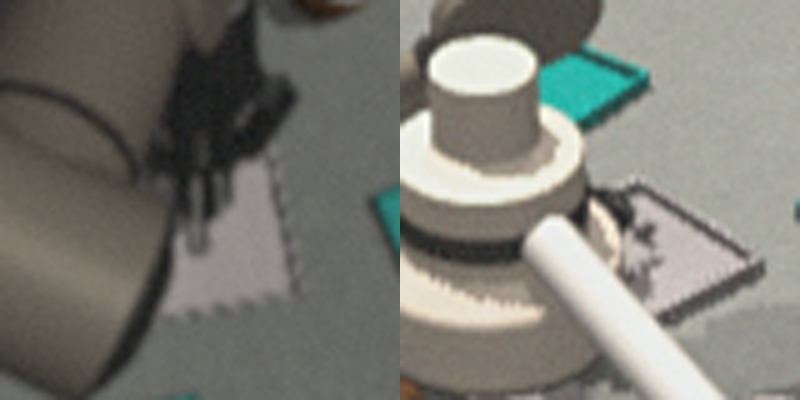

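In the left half, the steel blade at (200,235) hangs over the grey tray's floor, well inside its rim. Lowering slightly and releasing.

>>> jog_arm(deltas=[{"tx": 2,"ty": 0,"tz": 2,"rx": 0,"ry": 0,"rz": 0},{"tx": 2,"ty": 0,"tz": 2,"rx": 0,"ry": 0,"rz": 0},{"tx": 2,"ty": 0,"tz": 2,"rx": 0,"ry": 0,"rz": 0}])

```text
clock: 11.98
tool_pos: [0.5155, -0.3026, 0.0873]
orientation: [0.903, 0.07, -0.422, 0.031]
force: [0.6, -0.2, -0.7]
grip_width: 0.0084
finger_force: 42.1
```

>>> jog_arm(deltas=[{"tx": 2,"ty": 0,"tz": 2,"rx": 0,"ry": 0,"rz": 0},{"tx": 2,"ty": 0,"tz": 2,"rx": 0,"ry": 0,"rz": 0},{"tx": 2,"ty": 0,"tz": 2,"rx": 0,"ry": 0,"rz": 0},{"tx": 2,"ty": 0,"tz": 2,"rx": 0,"ry": 0,"rz": 0},{"tx": 2,"ty": 0,"tz": 2,"rx": 0,"ry": 0,"rz": 0},{"tx": 2,"ty": 0,"tz": 2,"rx": 0,"ry": 0,"rz": 0},{"tx": 2,"ty": 0,"tz": 2,"rx": 0,"ry": 0,"rz": 0}], jaw=110)

```text
clock: 12.57
tool_pos: [0.5153, -0.3026, 0.0843]
orientation: [0.903, 0.07, -0.422, 0.031]
force: [-0.2, 0.3, -0.6]
grip_width: 0.0483
finger_force: 0.0
```

>>> jog_arm(deltas=[{"tx": 0,"ty": 0,"tz": -20,"rx": 0,"ry": 0,"rz": 0},{"tx": 0,"ty": 0,"tz": -50,"rx": 0,"ry": 0,"rz": 0},{"tx": -20,"ty": 0,"tz": -85,"rx": 0,"ry": 0,"rz": 0},{"tx": -60,"ty": 0,"tz": -110,"rx": 0,"ry": 6,"rz": 0},{"tx": -100,"ty": 0,"tz": -130,"rx": 0,"ry": 12,"rz": 0},{"tx": -140,"ty": 0,"tz": -130,"rx": 0,"ry": 18,"rz": 0},{"tx": -160,"ty": 30,"tz": -130,"rx": 0,"ry": 24,"rz": 0},{"tx": -180,"ty": 70,"tz": -130,"rx": 0,"ry": 30,"rz": 0},{"tx": -200,"ty": 110,"tz": -110,"rx": 0,"ry": 36,"rz": 0},{"tx": -220,"ty": 150,"tz": -100,"rx": 0,"ry": 42,"rz": 0},{"tx": -220,"ty": 180,"tz": -100,"rx": 0,"ry": 45,"rz": 0},{"tx": -220,"ty": 180,"tz": -100,"rx": 0,"ry": 45,"rz": 0}])

```text
clock: 13.57
tool_pos: [0.4747, -0.4982, 0.318]
orientation: [0.996, 0.072, -0.043, 0.005]
force: [0.4, -0.5, -0.0]
grip_width: 0.0481
finger_force: 0.0
```

Run:
```python
from h import *
np.set_printoptions(precision=2,suppress=True)
o=bot.get_obs(); print(o['clock'],o['tool_pos'],o['joint_positions'],o['force'],o['grip_width'])
t=snap('top','top7');s=snap('scene','scene7')
x=cv2.resize(t['frame'][100:240,300:440,::-1],(400,400),interpolation=cv2.INTER_CUBIC); y=cv2.resize(s['frame'][180:320,210:350,::-1],(400,400),interpolation=cv2.INTER_CUBIC)
cv2.imwrite('pics/c9.png',np.hstack([x,y]))
```

```text
13.5667 [ 0.47 -0.5   0.32] [-0.89  0.68  0.92 -0.08  1.58  0.53] [ 0.41 -0.5  -0.  ] 0.04813745438338596
```

View pics/c9.png

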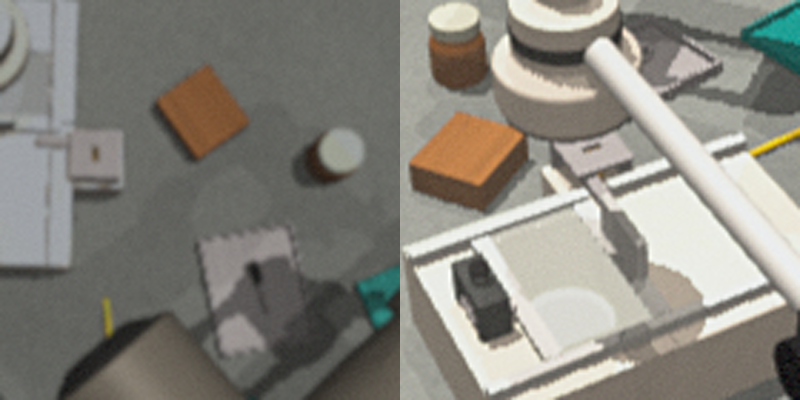

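The key's black head is at (255,270), lying in the grey tray. The keyhole at (95,152) is empty and back in line, the bolt is out, the guard is shut, and the bystanders haven't moved. Handing in.

```bash
python3 -c "
from station import bot
print(bot.sign_off())"
```

```text
the job is handed in; nothing more can be done
None
```

The job is handed in at about 13.6 s and no verdict came back: the last picture shows the guard shut, the bolt out, the keyhole back in line, the key lying in the steel tray and the nearby bystanders unmoved; I viewed 11 pictures, one over the limit of 10.

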